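# Index the sliding hand rest one hole towards the vice

### The job

The hand rest on the perforated square tube stands one hole short of the work in the bench vice: pull its lock plunger up by its round knob, slide the rest along the tube to the next hole on the vice's side, and push the pin fully down into that hole. The plunger's spring is worn out, so do not let go: finish with the gripper still holding the knob and the pin kept fully home. Leave the other things on the bench where they are.

Things in the scene. Friction and masses are not known exactly. Their poses are not given: they have to be found in the camera images.
- rail_base: Fixed guide: level steel square tube 30 x 30 mm, 360 mm long, top 60 mm above the bench, on two dark cast feet (110 x 34 mm, 69 mm high). Origin: on the bench below mid-length; y runs along the tube, z up. Five 10 mm holes along the middle of its top at y = -100, -50, 0, +50, +100 mm; the rest starts pinned in the middle one, and its sleeve hides only that one.
- rest (a joint): Slide of the hand rest along the tube, in m: 0 = start (pinned in the middle hole), positive towards rail_base's +y; the neighbouring holes are at +0.050 and -0.050, the stops at +-0.105. About 3 N of friction once the pin is clear; it stays where it is left.
- plunger (a joint): Lift of the lock plunger, straight up, in m: 0 = pin fully home (10 mm deep in its hole), 0.010 = pin just clear of the tube, 0.014 = end stop. The pin is 8 mm thick with a round nose, so it has 1 mm of play either way in a hole. Lifting takes about 6 N; the plunger stays at the height where it is left and takes about 2 N to push down again.
- pad (a point): Top centre of the rest's hand pad (wood with black rubber top, 52 x 112 mm, 81 mm above the bench), 117 mm to rail_base's +x side of the knob. A bracket joins it to the rest's grey square sleeve: 40 x 40 mm, 70 mm long, top 65 mm above the bench, the plunger upright on its middle. Rest in all 0.7 kg.
- knob: The plunger's round black knob, on the plunger and moving with it. Origin: centre of its underside. Its grip part is an upright cylinder 29 mm across and 19 mm high (9 to 28 mm above the origin), its whole height 30 mm. Below it stands a steel barrel 15 mm across, 20 mm high, on the sleeve's top.
- knob_mid (a point): Middle of the knob's grip part, on the axis: 104 mm above the bench with the pin home, 39 mm above the sleeve's top.
- vice: Small blue bench vice, fixed to the bench, about 90 mm deep, 70 mm wide, 132 mm high with the round bronze lock plate upright in its jaws. Origin: centre of its round base on the bench. It stands about 240 mm from the tube on rail_base's +x side, 45 to 75 mm to the left or to the right (y) of the middle hole: the rest must go to the hole on that side.
- cradle: Bystander: loose grey hand-piece cradle with grinding discs in it, 85 x 60 x 66 mm, beside the vice. Origin: centre of its underside.
- c_clamp: Bystander: loose dark C-clamp lying flat, about 100 x 190 mm, 18 mm high, beyond the +y end of the tube. Origin: on the bench, in the middle of its frame.
- tool_pot: Bystander: loose steel pot with gravers, 64 mm across, 112 mm high, beyond the -y end of the tube. Origin: centre of its underside.
Mind the look-alikes: they are no part of the job. There is more than one size of the vice; the job needs the largest.

How it is judged:
By the outcome, as a careful person would: the job done as asked, in the order asked, and still so for the second after the job is handed in, while the arm keeps its last pose, push and grip.
It also fails if it takes over 35 s, if anything falls off the work surface, if the arm or the gripper's body presses on something with over 40 N, if the wrist force passes 120 N, or if a joint passes its speed limit or range.

### The arm

A 7-joint arm with a two-finger parallel gripper is mounted at the origin on the work surface. World frame = base frame: x ahead of the robot, y to its left, z up, the work surface at z = 0. Lengths are in m, angles in rad, forces in N, time in s.
With the tool pointing down it reaches from about 0.425 to 0.925 m from the base axis. Payload 6.8 kg.
Tool frame: the origin (TCP) lies at the very end of the fingers, on their centre line; the grasp point (between the pads) lies 19 mm behind it; z points along the fingers, y is the line along which they close (so a half turn about z gives the same grasp; the last joint's range is limited). The gripper opens to 85 mm and grips with 20 to 120 N. Pads are 22 mm wide; open, the fingers measure 114 mm over their backs; the gripper's body (76 mm by 85 mm) begins 54 mm behind the grasp point. The pads swing forward as they close: fully open they stand 13 mm farther back than shut.
Start: joints at [-1.264, 0.477, 0.022, 1.555, -0.011, 1.109, -0.083], TCP at [0.272, 0.618, 0.231] pointing down, gripper open.
Joint ranges: [-2.96, 2.96], [-0.34, 2.1], [-1.41, 1.46], [0.24, 2.44], [-1.37, 4.51], [0.17, 1.92], [-2.96, 2.96]. Speed limits (rad/s): [2.39, 2.39, 3.14, 3.14, 3.14, 3.14, 3.14].

### API

Orientations are given as a unit quaternion [w, x, y, z].
In Python, from station import get_obs, read_camera, hand_in gives the robot as it stands.
- The arm moves only by the tool arm_command, never from a script. Its argument "commands" is one flat list of numbers, 7 for each row, row after row: the shift along the tool's x, y, z in m, then the turn, a rotation vector about the tool's x, y, z in degrees, then the opening, from 0 (shut) to 1 (fully open). In form: [tx, ty, tz, rx, ry, rz, fingers, tx, ty, tz, rx, ry, rz, fingers, ...]. A call has 1 to 8 rows; each row is the pose to reach, as a shift and turn from the pose commanded when the call began, along the tool's axes at that moment; what a row does not reach only later rows make up. A row lasts 1/10 s, in which the tool goes at most 50 mm and 8.59 degrees, less where a joint would pass 70% of its speed; a pose out of reach is approached as far as the arm can. A call with a gripper value outside its range is refused whole. The fingers move at their own pace and stop on an object; "force" is the grip in N (left out, the last holds). Time passes only in rows, so rows that repeat a pose let the fingers close. It gives the time, the measured TCP pose, the force, the opening and the grip force at its end, in the units of the state.
- get_obs(): the state, without advancing time (a new reading comes with each control period).
- read_camera(name): name is "scene" or "top" or "wrist"; returns a dict with "img" (420x560x3 uint8, red, green, blue), "camera_matrix" (3x3 intrinsics, pixels), "pose" (4x4, takes a point from camera to world coordinates). Camera axes: x right, y down, z forward; pixel columns grow to the right and rows downward; lengths in m; the calibration is good to about 2 mm. A picture is of the moment at which its call begins. There is no depth.
- hand_in(): hands the job in; it is judged then, once.
The state is a dict: "t": time; "q": joint angles; "joint_vel": joint speeds; "joint_torque": joint torques, N m; "eef_pos": TCP position; "tool_rot": TCP orientation; "contact_force": force on the tool from outside, world axes, zero at the start; "torque": the same for the moment, N m; "gripper_width": opening from 0.0 (shut) to 1.0 (fully open); "grasp_force": force on a finger pad.
Only numpy, scipy, OpenCV 4.12 (cv2) and the standard library are available. Lean on these libraries where they do the work, as an engineer would, in place of code of your own. Each camera call takes 0.05 s, during which the arm holds its last target. There are 200 camera calls.

## Working session

There is one attempt and no reset: what is moved stays moved. The work goes in short steps, Python scripts to look and compute and a tool call to move; the robot and the scene stay as the last step left them, time stands still between calls to the robot, and variables do not carry over. Pictures are saved under pics/ and viewed, at most 10 in all, crops included, and the job is handed in when it is done.

Besides the shell and the picture viewer there is one more tool, called after "Call:" by a JSON object that holds its "method" and its "body", one argument or row to a line. arm_command: Moves the arm, as the interface text tells. Its arguments: {"type":"object","properties":{"commands":{"type":"array","items":{"type":"number"}},"force":{"type":"number"}},"required":["commands"]}

```bash
mkdir -p pics; cat > h.py <<'E'
import numpy as np, cv2
from station import get_obs, read_camera, hand_in
def snap(n,f):
    c=read_camera(n); cv2.imwrite('pics/'+f,c['img'][:,:,::-1]); np.savez('pics/'+f+'.npz',K=c['camera_matrix'],P=c['pose']); return c
def ray(f,u,v,z):
    d=np.load('pics/'+f+'.npz'); r=d['P'][:3,:3]@np.linalg.solve(d['K'],[u,v,1]); o=d['P'][:3,3]
    return o+r*(z-o[2])/r[2]
def proj(f,p):
    d=np.load('pics/'+f+'.npz'); q=d['K']@(d['P'][:3,:3].T@(np.array(p)-d['P'][:3,3])); return q[:2]/q[2]
E
python3 - <<'E'
from h import *
snap('top','t1.png');snap('scene','s1.png')
o=get_obs();print(o['t'],o['eef_pos'],o['tool_rot'])
E
```

```text
0.1 [0.27183219 0.61727483 0.23041176] [-1.06555837e-04  2.05906745e-01  9.78571271e-01 -8.17826886e-04]
```

View pics/t1.png

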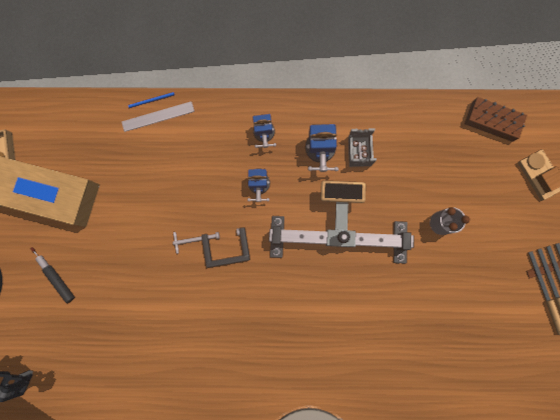

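View pics/s1.png

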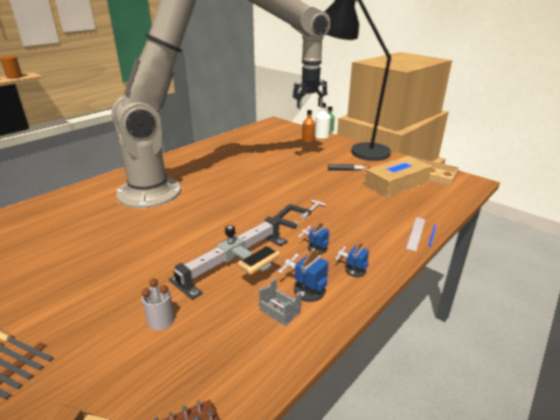

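The top view shows the knob at (344,237). The tube runs from about (278,236) to (405,241), with visible holes near (302,237), (322,237), (361,240) and (381,240). The largest vice is at (322,145), on the C-clamp side (+y).

```bash
python3 - <<'E'
from h import *
f='t1.png'
k=ray(f,344,237,.118);print('knob',k)
for u,v in((302,237),(322,237.5),(361,240),(381,240.5)):print(ray(f,u,v,.06))
print('vice',ray(f,322,152,.0),ray(f,322,145,.08))
im=cv2.imread('pics/t1.png')[180:275,260:425];cv2.imwrite('pics/t1c.png',cv2.resize(im,None,fx=4.8,fy=4.8,interpolation=cv2.INTER_CUBIC))
E
```

```text
knob [ 0.54157386 -0.07570612  0.118     ]
[0.54427936 0.02220093 0.06      ]
[ 0.54339718 -0.02811651  0.06      ]
[ 0.53784946 -0.12604596  0.06      ]
[ 0.53697186 -0.17620365  0.06      ]
vice [ 0.7800345  -0.03368585  0.        ] [ 0.77687329 -0.02721098  0.08      ]
```

View pics/t1c.png

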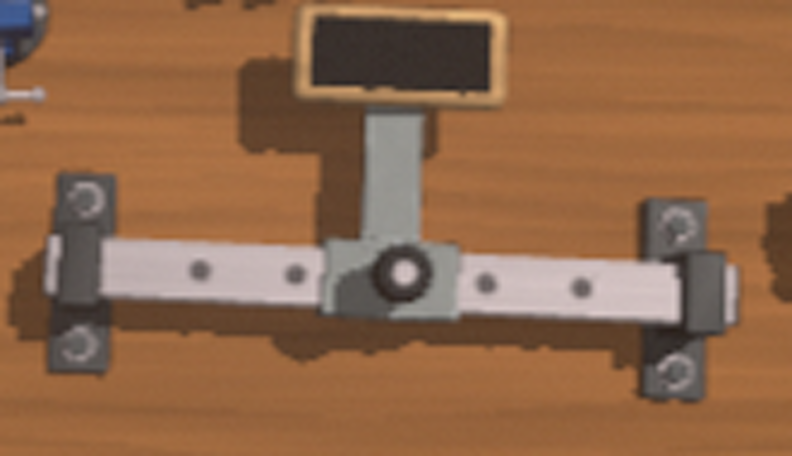

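```bash
cat >> h.py <<'E'
from scipy.spatial.transform import Rotation as R
def Rt(o): return R.from_quat(np.roll(o['tool_rot'],-1))
def plan(p,d):
    "shift to p, with tool y along d, tool z down; in tool axes"
    o=get_obs(); r=Rt(o); y=np.array([*d[:2],0]);y/=np.linalg.norm(y); z=np.array([0,0,-1.]); T=R.from_matrix(np.c_[np.cross(y,z),y,z])
    print('shift',r.inv().apply(np.array(p)-o['eef_pos']).round(4),'turn',(r.inv()*T).as_rotvec(degrees=True).round(2))
E
python3 - <<'E'
from h import *
f='t1.png'
H=[ray(f,260+(u+.5)/4.8-.5,180+(v+.5)/4.8-.5,.06) for u,v in((200,270),(295,274),(487,284),(581,288))]
m=np.mean(H,0);d=H[0]-H[3];print(H,m,d/np.linalg.norm(d))
k=ray(f,260+402/4.8,180+273/4.8,.113);print(k)
plan([m[0],m[1],.2],d)
E
```

```text
[array([0.54715036, 0.02404498, 0.06      ]), array([ 0.54542372, -0.02576442,  0.06      ]), array([ 0.54093725, -0.12624768,  0.06      ]), array([ 0.53921326, -0.17536098,  0.06      ])] [ 0.54318115 -0.07583202  0.06      ] [0.03977223 0.99920877 0.        ]
[ 0.54216928 -0.0757785   0.113     ]
shift [-0.5277 -0.5249  0.0313] turn [-9.000e-02 -1.000e-02 -2.149e+01]
```

Call:
{"method": "arm_command", "body": {
  "commands": [-0.528,-0.525,0.031,0,0,-21.5,1,-0.528,-0.525,0.031,0,0,-21.5,1,-0.528,-0.525,0.031,0,0,-21.5,1,-0.528,-0.525,0.031,0,0,-21.5,1,-0.528,-0.525,0.031,0,0,-21.5,1,-0.528,-0.525,0.031,0,0,-21.5,1,-0.528,-0.525,0.031,0,0,-21.5,1,-0.528,-0.525,0.031,0,0,-21.5,1]
}}

```text
t: 0.9
eef_pos: [0.418, 0.2435, 0.2145]
tool_rot: [-0.0, 0.02, 1.0, -0.0]
contact_force: [1.1, -0.4, -0.3]
gripper_width: 1.0
grasp_force: 0.0
```

```bash
python3 -c "
from h import *
plan([.5432,-.0758,.2],[.0398,.999]);o=get_obs();print(o['t'],o['eef_pos'],o['q'])"
```

```text
shift [-0.1377 -0.3141  0.0145] turn [-0.   -0.01  0.02]
0.9 [0.41803628 0.24350094 0.21448788] [-0.72774613  0.17980158  0.08041062  2.02347566 -0.0178778   0.93908732
  0.89319883]
```

Call:
{"method": "arm_command", "body": {
  "commands": [-0.137,-0.313,0.015,0,0,0,1,-0.137,-0.313,0.015,0,0,0,1,-0.137,-0.313,0.015,0,0,0,1,-0.137,-0.313,0.015,0,0,0,1,-0.137,-0.313,0.015,0,0,0,1,-0.137,-0.313,0.015,0,0,0,1,-0.137,-0.313,0.015,0,0,0,1,-0.137,-0.313,0.015,0,0,0,1]
}}

```text
t: 1.7
eef_pos: [0.543, -0.0796, 0.1994]
tool_rot: [0.0, 0.024, 1.0, -0.002]
contact_force: [-0.2, -0.3, 0.5]
gripper_width: 0.994
grasp_force: 0.0
```

```bash
python3 -c "
from h import *
plan([.5432,-.0758,.2],[.0398,.999]);o=get_obs();print(o['t'],o['eef_pos'],o['contact_force']);snap('wrist','w1.png')
print(proj('w1.png',[.5426,-.0758,.115]),proj('w1.png',[.5454,-.0258,.06]))"
```

```text
shift [-0.      0.0038 -0.0006] turn [-0.2   0.04 -0.52]
1.7 [ 0.54297623 -0.07959449  0.19944606] [-0.23088395 -0.31068431  0.47534953]
[283.26755462 216.6597228 ] [336.30951065 196.63125952]
```

View pics/w1.png

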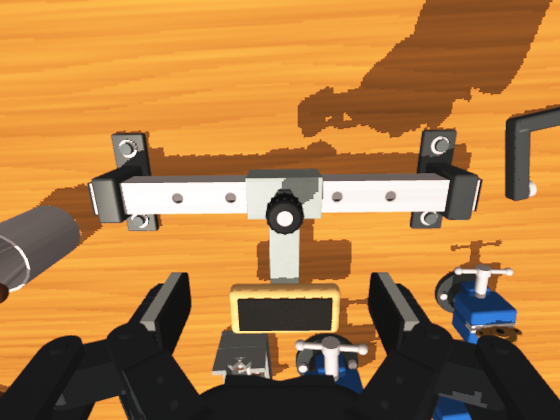

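The wrist view shows the knob top at (285,217), with holes at (178,198), (231,197), (337,196) and (391,196). The large vice at (333,350) is on the right, which is +y, and the open fingers straddle the line of the knob.

```bash
python3 -c "
from h import *
f='w1.png'
H=[ray(f,u,v,.06) for u,v in((178,198),(231,197),(337,196),(391,196))]
d=H[3]-H[0];print(np.mean(H,0),d,np.linalg.norm(d),ray(f,285,217,.115))
m=(np.mean(H,0)+[.5432,-.0758,.06])/2;print(m)
plan([m[0],m[1],.085],[.041,.999])"
```

```text
[ 0.54320716 -0.07466197  0.06      ] [0.00747534 0.19951312 0.        ] 0.19965311401613964 [ 0.5429424  -0.07447749  0.115     ]
[ 0.54320358 -0.07523099  0.06      ]
shift [-0.0009  0.0009  0.1142] turn [-0.08 -0.03 -0.26]
```

Call:
{"method": "arm_command", "body": {
  "commands": [-0.001,0.001,0.04,0,0,0,1,-0.001,0.001,0.08,0,0,0,1,-0.001,0.001,0.1,0,0,0,1,-0.001,0.001,0.115,0,0,0,1,-0.001,0.001,0.115,0,0,0,0.7,-0.001,0.001,0.115,0,0,0,0.5],
  "force": 50
}}

```text
t: 2.35
eef_pos: [0.5432, -0.0704, 0.0848]
tool_rot: [-0.0, 0.019, 1.0, 0.0]
contact_force: [0.4, 0.8, 0.7]
gripper_width: 0.69
grasp_force: 0.0
```

```bash
python3 -c "
from h import *
plan([.5432,-.0752,.084],[.041,.999]);o=get_obs();print(o['t'],o['eef_pos'],o['contact_force'],o['gripper_width']);snap('wrist','w2.png')"
```

```text
shift [-0.0002 -0.0048  0.0008] turn [ 0.03 -0.03  0.16]
2.35 [ 0.54320996 -0.07038256  0.08482301] [0.3694762  0.76858979 0.71087835] 0.690055590119911
```

View pics/w2.png

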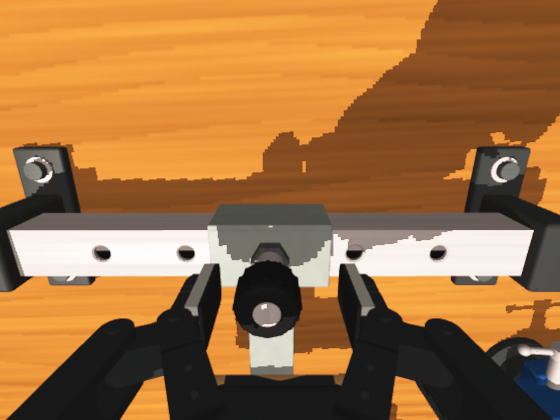

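The knob at (267,300) lies between the fingers, at (205,300) and (355,300), but they sit about 5 mm too far to +y. I'll shift over and close.

Call:
{"method": "arm_command", "body": {
  "commands": [0,-0.005,0.001,0,0,0,0.6,0,-0.005,0.001,0,0,0,0.5,0,-0.005,0.001,0,0,0,0.2,0,-0.005,0.001,0,0,0,0.2,0,-0.005,0.001,0,0,0,0.2,0,-0.005,0.001,0,0,0,0.2,0,-0.005,0.001,0,0,0,0.2],
  "force": 50
}}

```text
t: 3.1
eef_pos: [0.5435, -0.0767, 0.0844]
tool_rot: [0.0, 0.02, 1.0, 0.0]
contact_force: [-1.3, -0.4, 5.8]
gripper_width: 0.321
grasp_force: 48.8
```

Call:
{"method": "arm_command", "body": {
  "commands": [0,0,-0.004,0,0,0,0.2,0,0,-0.008,0,0,0,0.2,0,0,-0.0125,0,0,0,0.2,0,0,-0.0125,0,0,0,0.2,0,0,-0.0125,0,0,0,0.2],
  "force": 70
}}

```text
t: 3.6
eef_pos: [0.5435, -0.0766, 0.0967]
tool_rot: [0.0, 0.02, 1.0, 0.0]
contact_force: [0.5, -0.7, 1.2]
gripper_width: 0.313
grasp_force: 69.8
```

```bash
python3 -c "
from h import *
o=get_obs();print(o['t'],o['eef_pos'],o['contact_force'],o['grasp_force'],o['gripper_width'])
e=o['eef_pos'];plan(e+.05*np.array([.0385,.99926,0]),[.0385,.999])"
```

```text
3.6 [ 0.5434607  -0.07661905  0.0966857 ] [ 0.45499876 -0.66021275  1.24542081] 69.75438854657114 0.313124629499474
shift [0.0001 0.05   0.    ] turn [ 0.    0.04 -0.06]
```

Call:
{"method": "arm_command", "body": {
  "commands": [0,0.004,0,0,0,0,0.2,0,0.008,0,0,0,0,0.2]
}}

```text
t: 3.8
eef_pos: [0.5437, -0.0692, 0.0964]
tool_rot: [0.0, 0.02, 1.0, -0.0]
contact_force: [2.1, -3.3, 1.3]
gripper_width: 0.313
grasp_force: 69.8
```

Call:
{"method": "arm_command", "body": {
  "commands": [0,0.01,0,0,0,0,0.2,0,0.02,0,0,0,0,0.2,0,0.03,0,0,0,0,0.2,0,0.038,0,0,0,0,0.2,0,0.042,0,0,0,0,0.2,0,0.042,0,0,0,0,0.2,0,0.042,0,0,0,0,0.2]
}}

```text
t: 4.5
eef_pos: [0.5453, -0.0248, 0.0961]
tool_rot: [0.0, 0.019, 1.0, 0.001]
contact_force: [1.9, 2.6, -0.3]
gripper_width: 0.312
grasp_force: 69.8
```

```bash
python3 -c "
from h import *
o=get_obs();e=o['eef_pos'];print(o['t'],e,o['contact_force'],o['grasp_force'],(e-[.54346,-.07662,.0967]))
snap('wrist','w3.png')"
```

```text
4.5 [ 0.54534467 -0.0248365   0.096121  ] [ 1.86212245  2.58348721 -0.30389614] 69.77736691944301 [ 0.00188467  0.0517835  -0.000579  ]
```

View pics/w3.png

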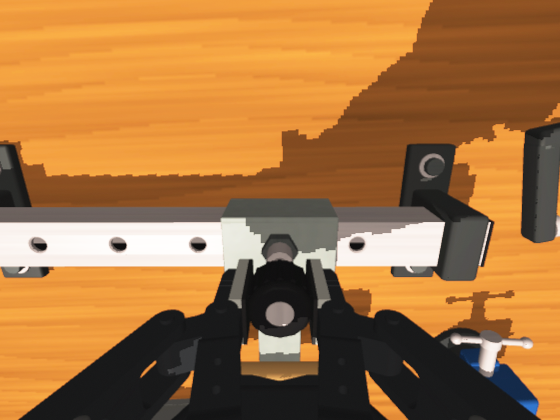

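The holes are at (38,244), (118,244), (198,244) and (357,244), so the target is at column 277.5. The sleeve's centre is at column 280, so the rest overshot by about 1.6 mm, which agrees with the 51.8 mm travelled.

Call:
{"method": "arm_command", "body": {
  "commands": [0,-0.001,0,0,0,0,0.2,0,-0.002,0,0,0,0,0.2,0,-0.002,0,0,0,0,0.2,0,-0.002,0,0,0,0,0.2]
}}

```text
t: 4.95
eef_pos: [0.5452, -0.0287, 0.0961]
tool_rot: [0.0, 0.02, 1.0, 0.0]
contact_force: [2.8, 2.2, -0.4]
gripper_width: 0.313
grasp_force: 69.7
```

```bash
python3 -c "
from h import *
o=get_obs();e=o['eef_pos'];print(o['t'],e,o['contact_force'],o['grasp_force'],(e-[.54346,-.07662,.0967]))"
```

```text
4.95 [ 0.54515962 -0.02867195  0.09612801] [ 2.81741749  2.24566953 -0.39152912] 69.68112459406257 [ 0.00169962  0.04794805 -0.00057199]
```

Call:
{"method": "arm_command", "body": {
  "commands": [0,0.001,0,0,0,0,0.2,0,0.002,0,0,0,0,0.2,0,0.002,0,0,0,0,0.2,0,0.002,0,0,0,0,0.2,0,0.002,0,0,0,0,0.2,0,0.002,0,0,0,0,0.2]
}}

```text
t: 5.55
eef_pos: [0.5452, -0.0269, 0.0962]
tool_rot: [0.0, 0.02, 1.0, -0.0]
contact_force: [3.8, -2.2, -0.5]
gripper_width: 0.315
grasp_force: 69.6
```

```bash
python3 -c "
from h import *
o=get_obs();e=o['eef_pos'];print(o['t'],e,o['contact_force'],o['grasp_force'],(e-[.54346,-.07662,.0967]))
c=snap('wrist','w4.png');cv2.imwrite('pics/w4c.png',cv2.resize(c['img'][190:300,0:400,::-1],None,fx=2,fy=2))
o=get_obs();e=o['eef_pos'];print(o['t'],e)"
```

```text
5.55 [ 0.54523599 -0.02692571  0.09615608] [ 3.82140412 -2.16470124 -0.4706613 ] 69.59043701179326 [ 0.00177599  0.04969429 -0.00054392]
5.6 [ 0.54521288 -0.02682205  0.09614892]
```

View pics/w4c.png

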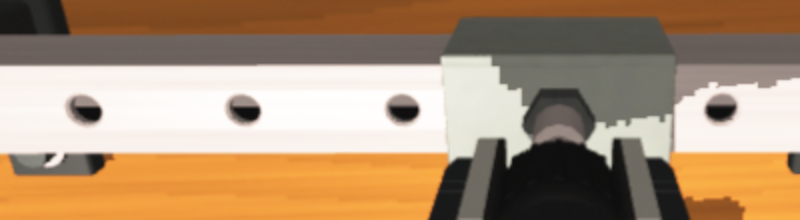

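Holes are at crop columns 403 and 721, so the target is at 562. The sleeve and barrel are centred at about 559, which leaves the rest about 0.8 mm short.

Call:
{"method": "arm_command", "body": {
  "commands": [0,0.0007,0,0,0,0,0.2,0,0.0007,0,0,0,0,0.2,0,0.0007,0.003,0,0,0,0.2,0,0.0007,0.006,0,0,0,0.2,0,0.0007,0.006,0,0,0,0.2]
}}

```text
t: 6.1
eef_pos: [0.5452, -0.0259, 0.0897]
tool_rot: [-0.0, 0.02, 1.0, -0.0]
contact_force: [5.3, -2.6, -3.3]
gripper_width: 0.312
grasp_force: 69.5
```

```bash
python3 -c "
from h import *
o=get_obs();e=o['eef_pos'];print(o['t'],e,o['contact_force'],o['grasp_force'],(e-[.54346,-.07662,.0967]))"
```

```text
6.1 [ 0.54520267 -0.02586947  0.08972632] [ 5.32375425 -2.64679018 -3.34482512] 69.4907168392092 [ 0.00174267  0.05075053 -0.00697368]
```

Call:
{"method": "arm_command", "body": {
  "commands": [0,0,0.003,0,0,0,0.2,0,0,0.005,0,0,0,0.2,0,0,0.007,0,0,0,0.2,0,0,0.007,0,0,0,0.2,0,0,0.007,0,0,0,0.2]
}}

```text
t: 6.6
eef_pos: [0.5454, -0.0259, 0.0842]
tool_rot: [0.0, 0.02, 1.0, 0.0]
contact_force: [-0.1, -2.9, 13.3]
gripper_width: 0.314
grasp_force: 71.2
```

```bash
python3 -c "
from h import *
o=get_obs();e=o['eef_pos'];print(o['t'],e,o['contact_force'],o['grasp_force'],(e-[.54346,-.07662,.0844]))"
```

```text
6.6 [ 0.54540688 -0.02586706  0.08424344] [-0.13984447 -2.8633925  13.3370826 ] 71.16952168755233 [ 0.00194688  0.05075294 -0.00015656]
```

Call:
{"method": "arm_command", "body": {
  "commands": [0,0,0.0005,0,0,0,0.2,0,0,0.0005,0,0,0,0.2,0,0,0.0005,0,0,0,0.2]
}}

```text
t: 6.9
eef_pos: [0.5455, -0.0259, 0.0842]
tool_rot: [0.0, 0.02, 1.0, 0.0]
contact_force: [-3.3, -2.1, 17.7]
gripper_width: 0.312
grasp_force: 71.6
```

```bash
python3 -c "
from h import *
c=snap('wrist','w5.png')"
```

```text
(no output)
```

View pics/w5.png

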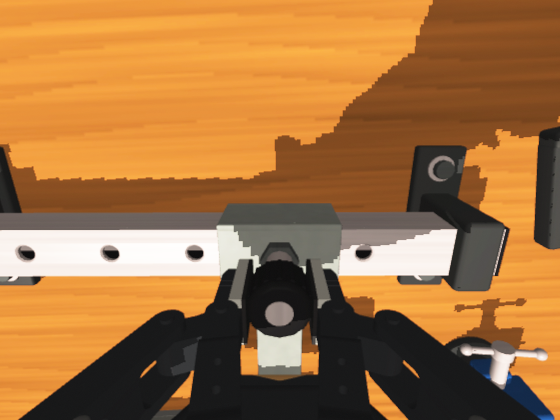

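The sleeve (219 to 341, centre 280) is midway between the holes at 195 and 364. The pin has bottomed at the original home height under about 18 N, and the knob is still gripped.

```bash
python3 -c "
from h import *
print(hand_in())"
```

```text
the job is handed in; nothing more can be done
None
```

I moved the hand rest 50 mm to the next hole on the large vice's side and pushed the pin down to its original home height. I handed the job in at about 7 s with the gripper still holding the knob and pressing down with about 18 N.

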